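# Slide the steeped brewer over the white mug and open its valve

### The job

The coffee has finished steeping in the closed copper brewer, which waits at the right-hand end of its rail. Push the brewer's carrier along the rail until it clicks in exactly over the plain white mug, keeping the valve closed on the way so that nothing drips on the tray; then turn the knob on the lid the shorter way round from the red dot (closed) to the green dot (full flow). Leave the mugs, the timer and the glass just as they are.

Things in the scene. Friction and masses are not known exactly. Their poses are not given: they have to be found in the camera images.
- brew_bar: Fixed steel brew bar: drip tray 205 mm deep (x), 440 mm long (y), cups stand 16 mm above its underside; behind it two uprights (y -209, +209 mm, 165 mm high) carry a rail along y (x +88 mm, height 150 mm). Origin: underside, under the middle of the row of cups; x points away from the robot, y left along the rail. Four stations 100 mm apart, each with an engraved ring and a notch in the rail.
- station_0 (a point): Station 0, steeping place at the right-hand (-y) end, on the grille, bar frame (0, -150, 16) mm. The carrier starts here. No cup.
- station_1 (a point): Station 1, centre of the engraved ring on the grille, bar frame (0, -50, 16) mm.
- station_2 (a point): Station 2, bar frame (0, 50, 16) mm.
- station_3 (a point): Station 3, left-hand end, bar frame (0, 150, 16) mm.
- carrier (a joint): Slide of the brewer's carrier, m, growing to the left (bar's +y): 0.0, 0.1, 0.2, 0.3 = clicked in at station 0, 1, 2, 3; ends at -0.006 and 0.306. A spring ball drops into the notch: let go within about 6 mm of a station, the carrier is pulled in; 8 to 14 N frees it. Between notches it has about 2 N of friction and stays where it is left.
- push_right (a point): Point on the outer face of the carrier's right (-y) side plate; push here to send it left. The carrier hangs from a black saddle on the rail and is a steel tray 108 mm wide (y), underside 136 mm above the worktop, with an upright 5 mm plate on either side, 136 to 180 mm above the worktop, reaching 55 mm in front of the brewer's axis. The point is 30 mm in front of the axis, at height 160 mm.
- push_left (a point): The same on the outer face of the left (+y) side plate, 108 mm from push_right: push here to send the carrier to the right.
- outlet (a point): Lower end of the brewer's outlet, on the brewer's axis, 130 mm above the worktop; it moves with the carrier. The copper brewer stands between the side plates; it is 96 mm across and its steel lid's top is 212.5 mm above the worktop. Its axes are the bar's.
- valve (a joint): Endless valve knob on the lid, rad, growing counter-clockwise seen from above; no stops, the reading counts on over full turns. 0: white pointer to the front, at the red dot = closed. pi/2: one black dot (right) = slow. pi: two black dots (back) = medium. 3 pi/2, the same place as -pi/2: green dot (left) = full flow. Needs 0.06 N m, stays where it is left.
- valve_grip (a point): On the knob's and brewer's axis, 21 mm above the lid (233.5 mm above the worktop), at the height to grip. The knob is a black bar 46 mm long, 13 mm wide (grip across this), its top 32 mm above the lid, on a disc 32 mm across, 6 mm high. The axes turn with the knob: -x points along the bar to the white pointer line, y across it.
- valve_pointer (a point): Tip of the white pointer line on top of the knob, 25 mm from its axis, 244.5 mm above the worktop.
- mug_white: Plain white mug (with a fine gold line near the rim), empty, standing on one of stations 1 to 3, loose; 86 mm across, 107 mm high, handle to the front. Origin: on its underside, 19 mm from the mug's axis towards the handle; the handle points to its own -y.
- mug_white_mouth (a point): Centre of the white mug's mouth, on its axis, 107 mm above its foot (123 mm above the worktop).
- mug_tea: Mug with yellow stripes on another of stations 1 to 3, loose; 86 mm across, 101 mm high, not to be disturbed. Origin on its underside, 18 mm from the axis towards the handle.
- kitchen_timer: Red and white wind-up kitchen timer on the remaining one of stations 1 to 3, loose; 65 mm across, 63 mm high, not to be disturbed. Origin: centre of its underside.
- tea_glass: Drinking glass standing mouth down in front of the bar, 81 mm across, 103 mm high, loose, a bystander.

How it is judged:
On the way:
1. the carrier stands clicked in at a station with the outlet over the white mug, the valve still closed (horizontal distance between outlet and mug_white_mouth below 0.015 m and (value of joint carrier between 0.097 and 0.103 m or value of joint carrier between 0.197 and 0.203 m or value of joint carrier between 0.297 and 0.303 m) and value of joint valve between -0.5 and 0.5 rad), for 0.2 s.
At the end, for the whole second after the job is handed in: The carrier is clicked in (within 3 mm of a station) with the outlet within 15 mm of the centre of the white mug's mouth, the knob's pointer is within 0.25 rad of the green dot, reached the shorter way, and the mug stands upright at rest (horizontal distance between outlet and mug_white_mouth below 0.015 m and (value of joint carrier between 0.097 and 0.103 m or value of joint carrier between 0.197 and 0.203 m or value of joint carrier between 0.297 and 0.303 m) and value of joint valve between -1.82 and -1.32 rad and angle between mug_white's own z axis and vertical below 0.1 rad and linear speed of mug_white below 0.02 m/s); the robot touches nothing.
It fails at once if the valve is turned away from closed while the outlet is not over the white mug (horizontal distance between outlet and mug_white_mouth above 0.02 m and (value of joint valve above 0.6 rad or value of joint valve below -0.6 rad)).
It fails at once if the knob is turned the long way round (value of joint valve above 1 rad or value of joint valve below -3 rad).
It fails at once if the white mug is moved or tipped (distance of mug_white from where it was at the start of the episode above 0.015 m or angle between mug_white's own z axis and vertical above 0.3 rad).
It fails at once if the striped mug or the timer is moved or tipped (distance of any of mug_tea, kitchen_timer from where it was at the start of the episode above 0.02 m or angle between any of mug_tea, kitchen_timer's own z axis and vertical above 0.3 rad).
It fails at once if the glass is moved (distance of tea_glass from where it was at the start of the episode above 0.03 m).
It also fails if it takes over 69 s, if anything falls off the work surface, if the arm or the gripper's body presses on something with over 40 N, if the wrist force passes 120 N, or if a joint passes its speed limit or range.

### The arm

A 7-joint arm with a two-finger parallel gripper is mounted at the origin on a cart in front of the work surface, level with it; the furniture and walls round the work are solid. World frame = base frame: x ahead of the robot, y to its left, z up, the work surface at z = 0. Lengths are in m, angles in rad, forces in N, time in s.
With the tool pointing down it reaches from about 0.425 to 1.025 m from the base axis. Payload 9.4 kg.
Tool frame: the origin (TCP) lies at the very end of the fingers, on their centre line; the grasp point (between the pads) lies 19 mm behind it; z points along the fingers, y is the line along which they close (so a half turn about z gives the same grasp; the last joint's range is limited). The gripper opens to 85 mm and grips with 20 to 120 N. Pads are 22 mm wide; open, the fingers measure 114 mm over their backs; the gripper's body (76 mm by 85 mm) begins 54 mm behind the grasp point. The pads swing forward as they close: fully open they stand 13 mm farther back than shut.
Start: joints at [-0.077, 0.599, -0.003, 1.599, 0.002, 0.943, -0.08], TCP at [0.725, -0, 0.231] pointing down, gripper open.
Joint ranges: [-2.57, 2.57], [-0.35, 1.97], [-1.29, 1.29], [0.11, 2.56], [-1.05, 4.19], [0.11, 1.86], [-2.63, 2.63]. Speed limits (rad/s): [2.22, 2.22, 3.01, 3.01, 3.14, 3.14, 3.14].

### API

Orientations are given as a unit quaternion [w, x, y, z].
In Python, from workcell import sense, grab_frame, sign_off gives the robot as it stands.
- The arm moves only by the tool step_arm, never from a script. Its argument "increments" is text: rows parted by semicolons, each of 6 numbers parted by spaces: the shift along the tool's x, y, z each as a share of 0.08 m, from -1 to 1, then the turn, a rotation vector about the tool's x, y, z each as a share of 90 degrees, from -1 to 1. A call has 1 to 20 rows; each row shifts and turns the commanded pose from where the row before left it, along the tool's axes as they then stand; what a row does not reach is not made up. A row lasts 1/12 s, in which the tool goes at most 41.7 mm and 7.16 degrees, less where a joint would pass 70% of its speed; a pose out of reach is approached as far as the arm can. A call with a number of a shift or a turn outside -1 to 1 is refused whole. A call with a gripper value outside its range is refused whole. "fingers" is the closure, from 0 (fully open) to 1 (shut), set as the call begins (left out, the last holds). The fingers move at their own pace and stop on an object; the grip force is fixed at half the most. Time passes only in rows, so rows that do not move let the fingers close. It gives the time, the measured TCP pose, the force, the opening and the grip force at its end, in the units of the state.
- sense(): the state, without advancing time (a new reading comes with each control period).
- grab_frame(name): name is "scene" or "side" or "wrist"; returns a dict with "pixels" (420x560x3 uint8, blue, green, red), "intrinsics" (3x3 intrinsics, pixels), "view" (4x4, takes a point from world to camera coordinates). Camera axes: x right, y down, z forward; pixel columns grow to the right and rows downward; lengths in m; the calibration is good to about 2 mm. A picture is of the moment at which its call begins. There is no depth.
- sign_off(): hands the job in; it is judged then, once.
The state is a dict: "clock": time; "joint_pos": joint angles; "qd": joint speeds; "tau": joint torques, N m; "tcp_pos": TCP position; "orientation": TCP orientation; "contact_force": force on the tool from outside, world axes, zero at the start; "ft_torque": the same for the moment, N m; "finger_gap": opening from 0.0 (shut) to 1.0 (fully open); "grasp_force": force on a finger pad.
Only numpy, scipy, OpenCV 4.12 (cv2) and the standard library are available. Lean on these libraries where they do the work, as an engineer would, in place of code of your own. Each camera call takes 0.05 s, during which the arm holds its last target. There are 200 camera calls.

## Working session

There is one attempt and no reset: what is moved stays moved. The work goes in short steps, Python scripts to look and compute and a tool call to move; the robot and the scene stay as the last step left them, time stands still between calls to the robot, and variables do not carry over. Pictures are saved under pics/ and viewed, at most 10 in all, crops included, and the job is handed in when it is done.

Besides the shell and the picture viewer there is one more tool, called after "Request:" as a command line: name --argument value ..., lists and objects as JSON in quotes. step_arm: Moves the arm, as the interface text tells. Shift numbers are shares of 0.08 m and turn numbers shares of 90 degrees, none past 1 either way. Its arguments: {"type":"object","properties":{"increments":{"type":"string"},"fingers":{"type":"number"}},"required":["increments"]}

```bash
mkdir -p pics; python3 - <<'E'
from workcell import sense, grab_frame
import cv2, numpy as np
s=sense(); print(s['tcp_pos'],s['orientation'],s['clock'])
for n in ("scene","side"):
    f=grab_frame(n); cv2.imwrite(f"pics/{n}0.png",f["pixels"]); np.savez(f"{n}0.npz",**f)
    print(n,f["intrinsics"].tolist(),np.round(f["view"],4).tolist())
E
```

```text
[7.24514450e-01 1.95365129e-05 2.30415404e-01] [-5.11751007e-04  7.07066180e-01  7.07146939e-01 -6.02245220e-04] 0.0
scene [[424.7935578138298, 0.0, 276.31702893337535], [0.0, 424.7935578138298, 210.79887160268515], [0.0, 0.0, 1.0]] [[-0.6639, -0.7476, 0.0164, 0.4564], [-0.5527, 0.4758, -0.6842, 0.2431], [0.5037, -0.4634, -0.7291, 0.8338], [0.0, 0.0, 0.0, 1.0]]
side [[483.17307090199137, 0.0, 283.40290310491326], [0.0, 483.17307090199137, 213.52194496389131], [0.0, 0.0, 1.0]] [[-0.9983, -0.0581, -0.0039, 0.4509], [-0.0346, 0.645, -0.7634, -0.0095], [0.0469, -0.7619, -0.646, 1.082], [0.0, 0.0, 0.0, 1.0]]
```

View pics/scene0.png

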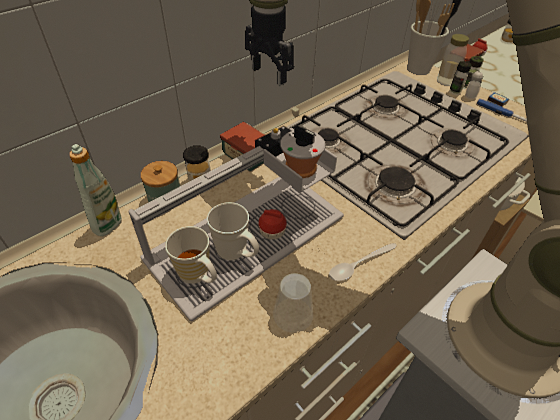

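View pics/side0.png

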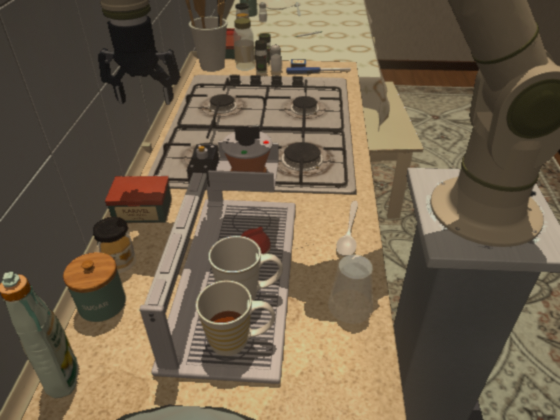

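The white mug stands in the middle, at scene (230,232) and side (236,265). The striped mug is at the left end, the timer (272,221) to the right of the white mug, and the carrier at the right end at scene (303,155). So the white mug is at station 2 and the carrier target is 0.2. I'll zoom in for measuring.

```bash
python3 - <<'E'
import cv2
a=cv2.imread("pics/scene0.png")[110:320,125:365]; cv2.imwrite("pics/c1.png",cv2.resize(a,None,fx=2.8,fy=2.8,interpolation=cv2.INTER_CUBIC))
a=cv2.imread("pics/side0.png")[110:390,130:380]; cv2.imwrite("pics/c2.png",cv2.resize(a,None,fx=2.1,fy=2.1,interpolation=cv2.INTER_CUBIC))
E
```

```text
(no output)
```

View pics/c1.png

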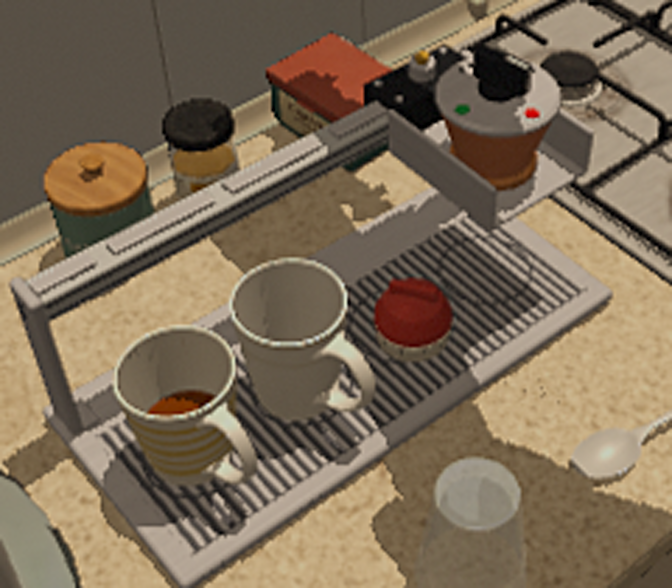

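View pics/c2.png

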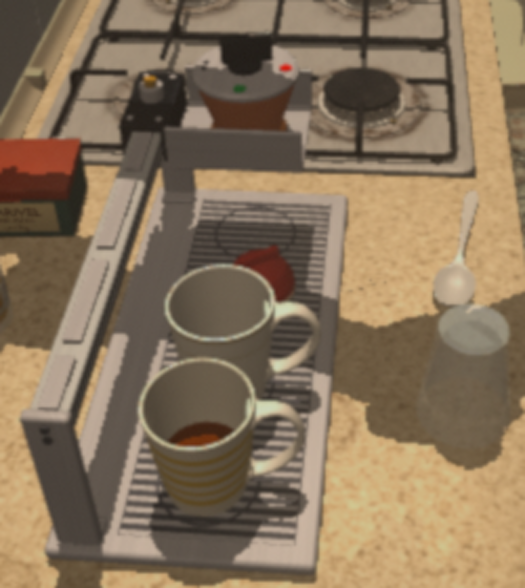

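```bash
cat > m.py <<'E'
import numpy as np
from scipy.optimize import least_squares
F={n:np.load(n+"0.npz") for n in("scene","side")}
def proj(n,p):
    f=F[n]; q=f["view"]@np.append(p,1); return (f["intrinsics"]@q[:3])[:2]/q[2]
def c1(u,v): return np.array([u/2.8+125,v/2.8+110])
def c2(u,v): return np.array([u/2.1+130,v/2.1+110])
def w(b,p):
    c,s=np.cos(b[2]),np.sin(b[2]); return np.array([b[0]+c*p[0]-s*p[1],b[1]+s*p[0]+c*p[1],p[2]])
E
python3 - <<'E'
from m import *
def obs(b):
    xf,zt=b[3],b[4]
    return [("wh",(0,.05,.123),c1(289,303),c2(221,312)),("tea",(0,.15,.117),c1(176,370),c2(198,408)),
    ("lid",(0,-.15,.2125),c1(497,95),c2(245,78)),
    ("plate",(-.055,-.096,.18),c1(494,190),c2(305,131)),
    ("FL",(xf,.22,zt),c1(185,578),c2(315,566)),("FR",(xf,-.22,zt),c1(610,292),c2(347,197)),
    ("BL",(xf+.205,.22,zt),c1(50,420),c2(50,550))]
def res(b): return np.concatenate([np.r_[proj("scene",w(b,p))-a,proj("side",w(b,p))-c] for _,p,a,c in obs(b)])
r=least_squares(res,[.7,.1,0,-.09,.016],loss="soft_l1"); b=r.x
print(b.round(4))
for (n,*_),e in zip(obs(b),res(b).reshape(-1,4)): print(n,e.round(1))
for n,p in [("wh",(0,.05,.123)),("knob",(0,-.15,.2335)),("pushR",(-.03,-.204,.16)),("pushR at 0.2",(-.03,-.004,.16)),("knob end",(0,.05,.2335))]: print(n,w(b,p).round(4))
E
```

```text
[ 0.5149  0.2354 -0.0094 -0.0896  0.0135]
wh [ 0.8 -2.6 -0.  -7.6]
tea [ 0.1 -0.1  1.8 -4.3]
lid [-0.1 -1.9  0.6 -5.5]
plate [-0.6  0.1 -0.7  1.3]
FL [-1.   4.6  1.9  2.2]
FR [ 0.9 -0.3  0.4 -1. ]
BL [-4.6 -3.4 -2.5  2.1]
wh [0.5154 0.2854 0.123 ]
knob [0.5135 0.0854 0.2335]
pushR [0.483  0.0317 0.16  ]
pushR at 0.2 [0.4849 0.2317 0.16  ]
knob end [0.5154 0.2854 0.2335]
```

```bash
cat >> m.py <<'E'
def tri(a,c):
    r=least_squares(lambda p:np.r_[proj("scene",p)-a,proj("side",p)-c],[.5,.2,.1]); return r.x.round(4),r.fun.round(1)
E
python3 - <<'E'
from m import *
for n,a,c in [("wh",c1(289,303),c2(221,312)),("tea",c1(176,370),c2(198,408)),("lid",c1(497,95),c2(245,78)),("plate",c1(494,190),c2(305,131)),("FL",c1(185,578),c2(315,566)),("FR",c1(610,292),c2(347,197)),("BL",c1(50,420),c2(50,550)),("red",c1(533,113),c2(286,69)),("green",c1(463,110),c2(240,89)),
("railL",c1(28,290),c2(50,418)),("knobend",c1(525,90),c2(247,68))]: print(n,*tri(a,c))
E
```

```text
wh [0.517  0.2877 0.1102] [-0.2  1.7 -0.6 -1.2]
tea [0.5207 0.3847 0.1078] [-0.2  1.3 -0.5 -0.9]
lid [0.5167 0.0811 0.1999] [-0.1  1.3 -0.5 -1. ]
plate [0.4574 0.1397 0.1822] [ 0.  -0.3  0.1  0.3]
FL [0.4315 0.4515 0.0145] [-0.3  1.4 -0.6 -1. ]
FR [0.4242 0.0184 0.0126] [-0.   0.2 -0.1 -0.1]
BL [0.6317 0.4456 0.0016] [ 0.3 -2.   0.7  1.3]
red [0.4786 0.0813 0.2088] [-0.   0.2 -0.1 -0.1]
green [0.5152 0.1185 0.2097] [ 0.  -0.2  0.1  0.2]
railL [0.6066 0.4402 0.1596] [-0.2  1.4 -0.5 -0.9]
knobend [0.519  0.0472 0.1881] [-0.   0.6 -0.2 -0.5]
```

I triangulated these positions in world coordinates:
- The brewer axis is at about (0.515, 0.083), and the white mug about 0.2 m further along y, which confirms station 2.
- The bar yaw is about −0.01 rad.
- The push face is at y≈0.030, x≈0.485.

Next I'll close the fingers and go round to the right side.

Request:
step_arm --increments "-0.25 0 0 0 0 0;-0.25 0 0 0 0 0;0 -0.25 0 0 0 0;0 -0.25 0 0 0 0;0 -0.25 0 0 0 0;0 -0.25 0 0 0 0;0 -0.25 0 0 0 0;0 -0.25 0 0 0 0;0 -0.25 0 0 0 0;0 -0.25 0 0 0 0;0 -0.25 0 0 0 0;0 -0.25 0 0 0 0;0 -0.25 0 0 0 0;0 -0.25 0 0 0 0;0 0 0 0 0 0;0 0 0 0 0 0" --fingers 1

```text
clock: 1.43
tcp_pos: [0.4844, -0.0401, 0.2315]
orientation: [0.0, 0.707, 0.707, -0.0]
contact_force: [-0.2, -0.1, -0.1]
finger_gap: 0.001
grasp_force: 0.0
```

Request:
step_arm --increments "0 0 0.235 0 0 0;0 0 0.235 0 0 0;0 0 0.235 0 0 0;0 0 0.235 0 0 0;0.1 0 0 0 0 0;0.1 0 0 0 0 0;0.1 0 0 0 0 0;0.1 0 0 0 0 0;0 0 0 0 0 0;0 0 0 0 0 0"

```text
clock: 2.27
tcp_pos: [0.4855, -0.0071, 0.1569]
orientation: [0.0, 0.706, 0.708, 0.001]
contact_force: [-0.3, -0.1, -0.3]
finger_gap: 0.001
grasp_force: 0.0
```

```bash
python3 - <<'E'
from workcell import grab_frame
import cv2,numpy as np
a=grab_frame("side")["pixels"][60:240,140:390]; b=grab_frame("scene")["pixels"][60:240,180:400]
cv2.imwrite("pics/p1.png",np.hstack([cv2.resize(a,None,fx=1.7,fy=1.7),cv2.resize(b,None,fx=1.7,fy=1.7)]))
E
```

```text
(no output)
```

View pics/p1.png

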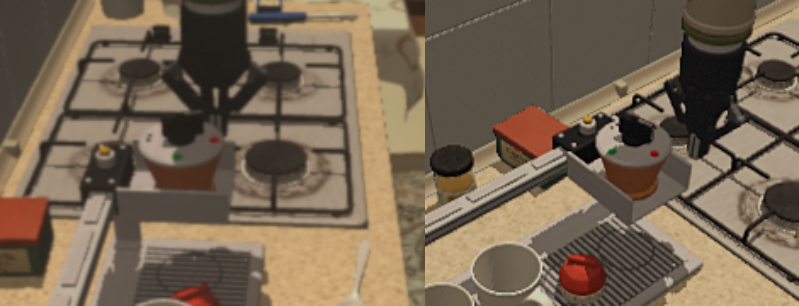

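The view shows the closed fingertips just outside the right plate, at scene crop (697,152), clear of the lid. Next I'll push gently until the carrier leaves the notch.

Request:
step_arm --increments "0.05 0 0 0 0 0;0.05 0 0 0 0 0;0.05 0 0 0 0 0;0.05 0 0 0 0 0;0.05 0 0 0 0 0;0.05 0 0 0 0 0;0 0 0 0 0 0;0 0 0 0 0 0"

```text
clock: 3.03
tcp_pos: [0.485, 0.0163, 0.156]
orientation: [-0.0, 0.707, 0.707, -0.0]
contact_force: [-0.0, 0.6, -0.1]
finger_gap: 0.001
grasp_force: 0.0
```

Request:
step_arm --increments "0.04 0 0 0 0 0;0.04 0 0 0 0 0;0.04 0 0 0 0 0;0 0 0 0 0 0;0 0 0 0 0 0"

```text
clock: 3.45
tcp_pos: [0.485, 0.0236, 0.1561]
orientation: [0.001, 0.708, 0.706, -0.001]
contact_force: [0.5, -7.5, 0.2]
finger_gap: 0.003
grasp_force: 3.6
```

Request:
step_arm --increments "0.04 0 0 0 0 0;0.04 0 0 0 0 0;0.04 0 0 0 0 0;0.08 0 0 0 0 0;0.08 0 0 0 0 0;0.08 0 0 0 0 0;0.08 0 0 0 0 0;0.08 0 0 0 0 0;0.08 0 0 0 0 0;0.08 0 0 0 0 0;0.08 0 0 0 0 0;0.08 0 0 0 0 0;0.08 0 0 0 0 0;0.05 0 0 0 0 0;0.05 0 0 0 0 0;0 0 0 0 0 0"

```text
clock: 4.78
tcp_pos: [0.4855, 0.1073, 0.1561]
orientation: [0.0, 0.707, 0.707, 0.0]
contact_force: [0.5, -0.0, 0.6]
finger_gap: -0.001
grasp_force: 0.0
```

Request:
step_arm --increments "0.04 0 0 0 0 0;0 0 0 0 0 0"

```text
clock: 4.95
tcp_pos: [0.485, 0.1105, 0.1561]
orientation: [0.0, 0.707, 0.707, -0.0]
contact_force: [0.1, 0.5, -0.1]
finger_gap: 0.002
grasp_force: 0.0
```

Request:
step_arm --increments "0.03 0 0 0 0 0;0 0 0 0 0 0"

```text
clock: 5.12
tcp_pos: [0.4849, 0.1131, 0.156]
orientation: [-0.0, 0.707, 0.707, -0.0]
contact_force: [0.3, 0.3, 0.2]
finger_gap: -0.001
grasp_force: 0.0
```

Request:
step_arm --increments "0.03 0 0 0 0 0;0 0 0 0 0 0"

```text
clock: 5.28
tcp_pos: [0.4849, 0.1158, 0.1561]
orientation: [-0.0, 0.707, 0.707, 0.0]
contact_force: [-1.0, 0.2, 0.7]
finger_gap: -0.001
grasp_force: 0.0
```

Request:
step_arm --increments "0.025 0 0 0 0 0;0.025 0 0 0 0 0;0 0 0 0 0 0"

```text
clock: 5.53
tcp_pos: [0.4849, 0.1198, 0.1561]
orientation: [-0.0, 0.707, 0.707, 0.0]
contact_force: [0.1, -0.3, -0.6]
finger_gap: -0.002
grasp_force: 0.0
```

Request:
step_arm --increments "0.025 0 0 0 0 0;0 0 0 0 0 0"

```text
clock: 5.7
tcp_pos: [0.4849, 0.1206, 0.1561]
orientation: [0.0, 0.707, 0.707, -0.0]
contact_force: [-0.0, -3.1, 1.9]
finger_gap: -0.0
grasp_force: 1.9
```

Request:
step_arm --increments "0.025 0 0 0 0 0;0 0 0 0 0 0"

```text
clock: 5.87
tcp_pos: [0.4849, 0.1213, 0.1561]
orientation: [0.001, 0.708, 0.706, -0.001]
contact_force: [1.5, -7.6, 1.9]
finger_gap: 0.002
grasp_force: 4.1
```

Contact at station 1 came at TCP y≈0.120, so station 2 should be at about 0.220. I'll push past the notch and slow down before station 2.

Request:
step_arm --increments "0.03 0 0 0 0 0;0.03 0 0 0 0 0;0.04 0 0 0 0 0;0.06 0 0 0 0 0;0.08 0 0 0 0 0;0.08 0 0 0 0 0;0.08 0 0 0 0 0;0.08 0 0 0 0 0;0.08 0 0 0 0 0;0.08 0 0 0 0 0;0.08 0 0 0 0 0;0.08 0 0 0 0 0;0.06 0 0 0 0 0;0.05 0 0 0 0 0;0.04 0 0 0 0 0;0.03 0 0 0 0 0;0 0 0 0 0 0"

```text
clock: 7.28
tcp_pos: [0.4855, 0.2016, 0.1561]
orientation: [0.0, 0.707, 0.707, 0.0]
contact_force: [1.3, -1.8, 0.3]
finger_gap: 0.003
grasp_force: 0.7
```

Request:
step_arm --increments "0.025 0 0 0 0 0;0.025 0 0 0 0 0;0 0 0 0 0 0"

```text
clock: 7.53
tcp_pos: [0.4853, 0.2054, 0.1561]
orientation: [0.0, 0.707, 0.707, 0.0]
contact_force: [1.0, -2.4, 0.5]
finger_gap: 0.003
grasp_force: 1.4
```

Request:
step_arm --increments "0.025 0 0 0 0 0;0.025 0 0 0 0 0;0 0 0 0 0 0"

```text
clock: 7.78
tcp_pos: [0.4852, 0.2096, 0.1561]
orientation: [0.0, 0.707, 0.707, 0.0]
contact_force: [1.9, -3.3, 0.1]
finger_gap: 0.001
grasp_force: 1.4
```

Request:
step_arm --increments "0.025 0 0 0 0 0;0.025 0 0 0 0 0;0 0 0 0 0 0"

```text
clock: 8.03
tcp_pos: [0.4849, 0.2141, 0.1561]
orientation: [-0.0, 0.707, 0.707, 0.0]
contact_force: [-0.1, -0.2, 0.1]
finger_gap: 0.003
grasp_force: 0.0
```

Request:
step_arm --increments "0.025 0 0 0 0 0;0 0 0 0 0 0"

```text
clock: 8.2
tcp_pos: [0.4847, 0.2165, 0.156]
orientation: [-0.0, 0.707, 0.707, 0.0]
contact_force: [-0.1, 0.0, -0.0]
finger_gap: 0.003
grasp_force: 0.0
```

Request:
step_arm --increments "0.02 0 0 0 0 0;0 0 0 0 0 0"

```text
clock: 8.37
tcp_pos: [0.4848, 0.2179, 0.156]
orientation: [-0.0, 0.707, 0.707, 0.0]
contact_force: [0.7, 0.3, -0.9]
finger_gap: -0.002
grasp_force: 0.0
```

It clicked in at y≈0.214: the force dropped to zero, as expected. Next I'll back off, rise, open the fingers and turn −90° about tool z.

Request:
step_arm --increments "-0.2 0 0 0 0 0;-0.2 0 0 0 0 0;0 0 -0.3 0 0 0;0 0 -0.4 0 0 0;0 0 -0.4 0 0 0;0 0 -0.4 0 0 0;0 0 -0.4 0 0 0;0 0 0 0 0 0"

```text
clock: 9.03
tcp_pos: [0.4872, 0.1864, 0.3139]
orientation: [0.001, 0.707, 0.707, 0.004]
contact_force: [1.1, 0.6, -0.7]
finger_gap: -0.002
grasp_force: 0.0
```

Request:
step_arm --increments "0 0 0 0 0 -0.07;0 0 0 0 0 -0.07;0 0 0 0 0 -0.07;0 0 0 0 0 -0.07;0 0 0 0 0 -0.07;0 0 0 0 0 -0.07;0 0 0 0 0 -0.07;0 0 0 0 0 -0.07;0 0 0 0 0 -0.07;0 0 0 0 0 -0.07;0 0 0 0 0 -0.07;0 0 0 0 0 -0.07;0 0 0 0 0 -0.07;0 0 0 0 0 -0.07;0 0 0 0 0 -0.02;0 0 0 0 0 0" --fingers 0

```text
clock: 10.37
tcp_pos: [0.4849, 0.1853, 0.3078]
orientation: [-0.0, -0.001, 1.0, 0.0]
contact_force: [-0.2, 0.4, 0.1]
finger_gap: 0.999
grasp_force: 0.0
```

```bash
python3 - <<'E'
from workcell import grab_frame,sense
import cv2,numpy as np
print(sense()['joint_pos'])
fs=grab_frame("side"); fc=grab_frame("scene"); np.savez("side0.npz",**fs); np.savez("scene0.npz",**fc)
a=fs["pixels"][160:340,160:320]; b=fc["pixels"][130:310,150:310]
cv2.imwrite("pics/p2.png",np.hstack([cv2.resize(a,None,fx=2.5,fy=2.5),cv2.resize(b,None,fx=2.5,fy=2.5)]))
E
```

```text
[-0.23841819  0.27834614 -0.29998802  1.96060172  0.10209879  0.91716931
  0.98270425]
```

View pics/p2.png

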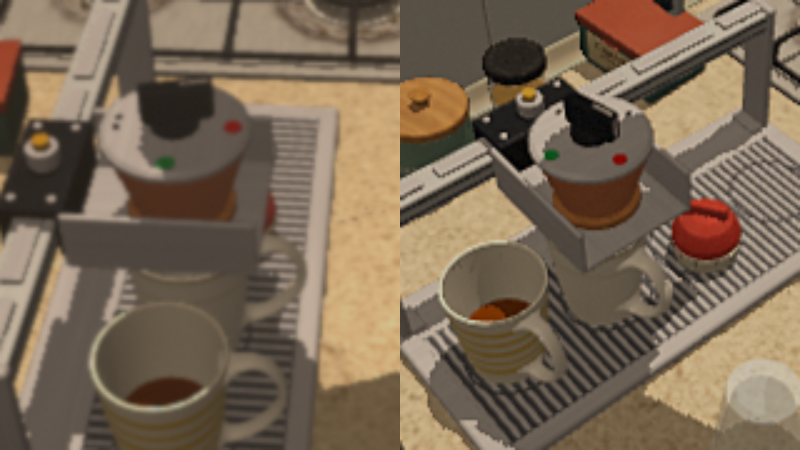

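The carrier sits over the white mug with the knob still pointing to the front. The red dot is at panel pixels (234,127) and (220,158), the green dot at (165,163) and (151,155).

```bash
python3 - <<'E'
from m import *
S=lambda u,v:np.array([160+u/2.5,160+v/2.5]); C=lambda u,v:np.array([150+u/2.5,130+v/2.5])
r,e1=tri(C(220,158),S(234,127)); g,e2=tri(C(151,155),S(165,163)); print(r,e1,g,e2)
d=g[:2]-r[:2]; m=(g[:2]+r[:2])/2; print("axis",m+np.array([d[1],-d[0]])/2, "yaw",np.arctan2(d[1],d[0])-np.pi/4)
E
```

```text
[0.4809 0.2835 0.2112] [-0.   0.3 -0.1 -0.2] [0.5186 0.3193 0.2104] [ 0.  -0.2  0.1  0.2]
axis [0.51765 0.28255] yaw -0.025844584365788292
```

Request:
step_arm --increments "-0.1 0.31 0 0 0 0;-0.1 0.31 0 0 0 0;-0.1 0.31 0 0 0 0;-0.1 0.3 0 0 0 0;0 0 0.2 0 0 0;0 0 0.2 0 0 0;0 0 0.2 0 0 0;0 0 0 0 0 0;0 0 0 0 0 0"

```text
clock: 11.22
tcp_pos: [0.5166, 0.2836, 0.2596]
orientation: [-0.001, 0.0, 1.0, -0.0]
contact_force: [0.7, -0.7, 0.0]
finger_gap: 1.002
grasp_force: 0.0
```

```bash
python3 - <<'E'
from workcell import grab_frame
import cv2
cv2.imwrite("pics/w1.png",grab_frame("wrist")["pixels"])
E
```

```text
(no output)
```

View pics/w1.png

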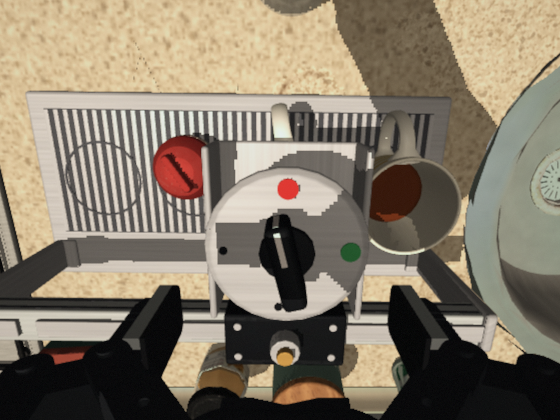

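The wrist view shows the knob centred between the fingers at about (288,262), fingers at 165 and 405. Its pointer is about 0.2 rad counter-clockwise of the red dot (288,188). I'll align the gripper with it, descend and grip.

Request:
step_arm --increments "0 0 0 0 0 -0.07;0 0 0 0 0 -0.07;0 0 0.12 0 0 0;0 0 0.12 0 0 0;0 0 0.12 0 0 0;0 0 0.1 0 0 0;0 0 0 0 0 0;0 0 0 0 0 0"

```text
clock: 11.93
tcp_pos: [0.5166, 0.2835, 0.2225]
orientation: [-0.001, -0.109, 0.994, -0.0]
contact_force: [0.4, 0.1, 0.9]
finger_gap: 1.0
grasp_force: 0.0
```

Request:
step_arm --increments "0 0 0 0 0 0;0 0 0 0 0 0;0 0 0 0 0 0;0 0 0 0 0 0;0 0 0 0 0 0;0 0 0 0 0 0;0 0 0 0 0 0;0 0 0 0 0 0;0 0 0 0 0 0;0 0 0 0 0 0" --fingers 1

```text
clock: 12.77
tcp_pos: [0.517, 0.284, 0.2236]
orientation: [0.0, -0.11, 0.994, 0.0]
contact_force: [-1.4, 1.5, 6.0]
finger_gap: 0.142
grasp_force: 59.8
```

The grip holds: a 12 mm gap at 60 N. Now I'll turn clockwise by 1.14 shares.

Request:
step_arm --increments "0 0 0 0 0 0.06;0 0 0 0 0 0.06;0 0 0 0 0 0.06;0 0 0 0 0 0.06;0 0 0 0 0 0.06;0 0 0 0 0 0.06;0 0 0 0 0 0.06;0 0 0 0 0 0.06;0 0 0 0 0 0.06;0 0 0 0 0 0"

```text
clock: 13.6
tcp_pos: [0.5171, 0.285, 0.2237]
orientation: [0.0, 0.311, 0.951, 0.001]
contact_force: [0.1, 3.9, 3.0]
finger_gap: 0.134
grasp_force: 59.6
```

Request:
step_arm --increments "0 0 0 0 0 0.06;0 0 0 0 0 0.06;0 0 0 0 0 0.06;0 0 0 0 0 0.06;0 0 0 0 0 0.06;0 0 0 0 0 0.06;0 0 0 0 0 0.06;0 0 0 0 0 0.06;0 0 0 0 0 0.06;0 0 0 0 0 0.06;0 0 0 0 0 0;0 0 0 0 0 0"

```text
clock: 14.6
tcp_pos: [0.5182, 0.2852, 0.2237]
orientation: [0.0, 0.706, 0.708, 0.002]
contact_force: [3.1, 5.8, 1.7]
finger_gap: 0.137
grasp_force: 59.3
```

Request:
step_arm --increments "0 0 0 0 0 0;0 0 0 0 0 0;0 0 0 0 0 0;0 0 0 0 0 0;0 0 0 0 0 0;0 0 -0.15 0 0 0;0 0 -0.25 0 0 0;0 0 -0.4 0 0 0;0 0 -0.4 0 0 0;-0.4 0 0 0 0 0;-0.4 0 0 0 0 0;-0.4 0 0 0 0 0;0 0 0 0 0 0;0 0 0 0 0 0" --fingers 0.55

```text
clock: 15.77
tcp_pos: [0.5171, 0.1855, 0.3196]
orientation: [0.0, 0.708, 0.706, 0.0]
contact_force: [-0.3, 1.1, 0.1]
finger_gap: 0.451
grasp_force: 0.0
```

```bash
python3 - <<'E'
from workcell import grab_frame
import cv2,numpy as np
a=grab_frame("side")["pixels"][160:340,160:320]; b=grab_frame("scene")["pixels"][130:310,150:310]
cv2.imwrite("pics/p3.png",np.hstack([cv2.resize(a,None,fx=2.5,fy=2.5),cv2.resize(b,None,fx=2.5,fy=2.5)]))
E
```

```text
(no output)
```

View pics/p3.png

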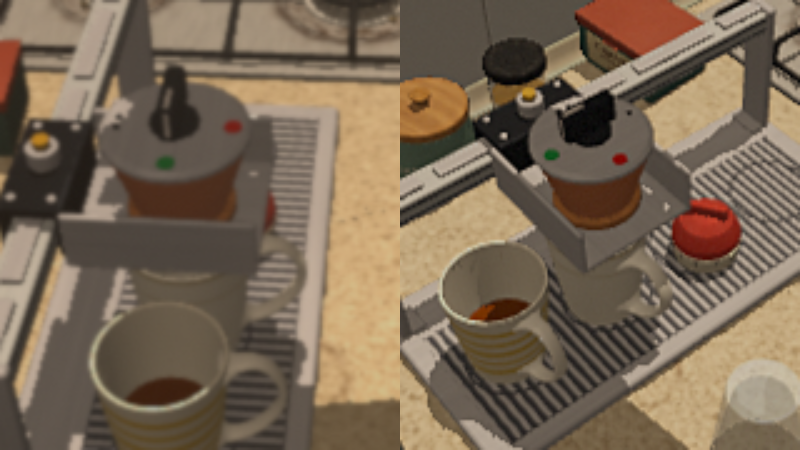

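The knob now points at the green dot, at side panel (165,163). The lid dots are at the same pixels as before, so the carrier hasn't moved, and neither have the mugs or the timer. I'm handing it in.

```bash
python3 -c "
from workcell import sign_off
print(sign_off())"
```

```text
the job is handed in; nothing more can be done
None
```

I pushed the carrier until it clicked in at station 2, over the white mug, and turned the knob the shorter way to the green dot. The last picture shows the mugs and the timer unmoved, and I handed the job in at about 16 s; it returned no verdict.

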